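Bring the receiver dish under the condenser on its locked slide

ROBOT

A 6-joint arm with a two-finger parallel gripper is mounted at the origin on the work surface. World frame = base frame: x ahead of the robot, y to its left, z up, the work surface at z = 0. Lengths are in m, angles in rad, forces in N, time in s.
With the tool pointing down it reaches from about 0.35 to 0.775 m from the base axis. Payload 7.3 kg.
Tool frame: the origin (TCP) lies at the very end of the fingers, on their centre line; the grasp point (between the pads) lies 19 mm behind it (robot.hold_point_z is the distance from the TCP to the grasp point, in m); y points along the fingers, z is the direction in which the jaws open and shut, and the axes are right-handed (so a half turn about y gives the same grasp; the last joint's range is limited). The gripper opens to 92 mm and grips with 3 to 60 N. Pads are 19 mm wide; open, the fingers measure 130 mm over their backs; the gripper's body (75 mm by 190 mm) begins 47 mm behind the grasp point.
Start: joints at [-1.488, 0.342, 1.524, -0, 1.275, -0.146], TCP at [0.119, -0.511, 0.227] pointing down, gripper open.
Joint ranges: [-2.53, 2.53], [-0.77, 2.02], [0.04, 2.7], [-1, 4.14], [0.28, 2.66], [-3.11, 3.11]. Speed limits (rad/s): [2.57, 2.57, 3.14, 3.14, 3.14, 3.14].

INTERFACE

Orientations are given as [roll, pitch, yaw] about the fixed x, y, z axes, in that order (R = Rz(yaw) Ry(pitch) Rx(roll)).
In Python, from cell import robot gives the robot as it stands.
- The arm moves only by the shell command python3 -m crank 'ROWS' [OPENING] [FORCE]. ROWS is a JSON object of lists of equal length, an entry for each row: "xyz": the shift along the tool's x, y, z in cm, a list of three; "roll": the turn about the tool's y in degrees. A call has 1 to 20 rows; each row shifts and turns the commanded pose from where the row before left it, along the tool's axes as they then stand; what a row does not reach is not made up. A row lasts 1/10 s, in which the tool goes at most 50 mm and 8.59 degrees, less where a joint would pass 70% of its speed; a pose out of reach is approached as far as the arm can. A call is refused whole if a number of a shift passes 5 or a number of a turn 8.59, either way. A call with a gripper value outside its range is refused whole. OPENING is the gripper command: -1 is fully open, 1 is shut, values between are in proportion, set as the call begins (- or left out, the last holds). The fingers move at their own pace and stop on an object; FORCE is the grip in N (left out, the last holds). Time passes only in rows, so rows that do not move let the fingers close. It gives the time, the measured TCP pose, the force and the opening at its end, in the units of the state.
- robot.observe(): the state, without advancing time (a new reading comes with each control period).
- robot.read_camera(name): name is "side" or "top" or "wrist"; returns the picture (420x560x3 uint8, red, green, blue); there is no depth.
- robot.calibration(name): a dict with "intrinsics" (3x3 intrinsics, pixels), "pose" (4x4, takes a point from camera to world coordinates). Camera axes: x right, y down, z forward; pixel columns grow to the right and rows downward; lengths in m; the calibration is good to about 2 mm. A picture is of the moment at which its call begins: read the wrist's pose just before it. calibration takes no time and is no camera call; for the wrist camera it gives the pose at the moment of the call.
- robot.hand_in(): hands the job in, once; it reports no verdict.
The state is a dict: "time": time; "qpos": joint angles; "qvel": joint speeds; "joint_efforts": joint torques, N m; "tool_pos": TCP position; "tool_rot": TCP orientation; "contact_force": force on the tool from outside, world axes, zero at the start; "torque": the same for the moment, N m; "opening": finger opening in m.
Only numpy, scipy, OpenCV 4.12 (cv2) and the standard library are available. Lean on these libraries where they do the work, as an engineer would, in place of code of your own. Each camera call takes 0.05 s, during which the arm holds its last target.

TASK

Bring the glass dish under the condenser's drip tip: with a fingertip press the carriage's round black lock button down and, keeping it down all the way, push the carriage gently along its rail until its rubber bumper rests against the end stop. Then let the button spring back up so that the carriage is locked there, and take the hand away. Nothing is to be gripped or lifted, and the bottles and other loose ware stay where they stand.

Things in the scene. Friction and masses are not known exactly. Their poses are not given: they have to be found in the camera images.
- rail_unit: Fixed slide rail on an aluminium base plate, 100 mm (its x) by 560 mm (its y) by 12 mm; a steel rail 30 mm wide, top 32 mm above the table, runs along its y axis. Origin: centre of the plate's underside on the table. The carriage slides towards the unit's +y, where the end stop is.
- carriage (a joint): Slide of the carriage along the rail in m, growing towards the end stop (rail unit's +y). Button up: its pin locks the carriage (1 mm play) in the start notch, and in notches every 10 mm over the last 100 mm. Button down: it slides with about 2 N. At the stop the pin catches again, with 3 mm play. The carriage is an aluminium deck 84 mm wide, 200 mm along the rail, top 46 mm above the table.
- button (a joint): Travel of the lock button in m: 0 up (locked), 0.007 fully down. The spring takes 3 N to begin and 6 N fully down; from 3 mm down the carriage is free. It springs back when released.
- button_top (a point): Centre of the top face of the lock button on the carriage's end away from the stop: black, round, 30 mm diameter, 66 mm above the table when up, standing 12 mm out of a dark steel collar of 40 mm diameter. It moves with the carriage.
- push_tab (a point): Middle of the upright aluminium push tab's face towards the button, at the button's height (66 mm above the table), 26 mm from the button's centre in the sliding direction. The tab is 46 mm wide, 6 mm thick, top 90 mm above the table. A finger on the button may bear against it to push the carriage.
- dish (a point): Centre of the rim of the glass dish fixed on the carriage in a cork ring, 115 mm ahead of the button's centre; 72 mm diameter, rim 102 mm above the table. With the carriage at the stop it is under the drip tip.
- bumper_face (a point): Centre of the front face of the carriage's black rubber bumper (30 mm wide, 12 mm tall), 40 mm above the table. It meets the end stop; it lies 171 mm ahead of the button's centre in the sliding direction.
- stop_face (a point): Point on the end stop's face that the bumper meets, 40 mm above the table; it touches when this point and the bumper point coincide. Its y axis is the sliding direction. The stop is a dark steel block 60 mm wide and tall; its rod, 20 mm behind the face, rises to 340 mm. A glass condenser slants up over it; its tip hangs 56 mm before the face, 131 mm above the table.
- reagent: Bystander: loose amber glass reagent bottle, 60 mm diameter, 115 mm tall. Origin: centre of its underside. Leave it alone.
- wash_jar: Bystander: loose clear glass jar with white cap, 56 mm diameter, 85 mm tall. Origin: centre of its underside. Leave it alone.
- beaker: Bystander: loose open glass beaker, 60 mm diameter, 70 mm tall. Origin: centre of its underside. Leave it alone.
- stopper: Bystander: loose rubber stopper, 32 mm diameter, 26 mm tall. Origin: centre of its underside. Leave it alone.
- cork_ring: Bystander: loose empty cork ring, 76 mm diameter, 22 mm tall. Origin: centre of its underside. Leave it alone.
- ice_bowl: Bystander: loose steel bowl, 130 mm diameter, 65 mm tall. Origin: centre of its underside. Leave it alone.
- spatula: Bystander: loose thin steel lab spatula, 165 mm long, 16 mm wide, 5 mm thick, lying flat along its x axis. Origin: centre of its underside. Leave it alone.

How it is judged:
On the way, in this order (a step that is already met when the one before it is completed fails the run):
1. the lock button is pressed down at least 3 mm before the carriage has moved 10 mm (value of joint button above 0.003 m and distance of bumper_face from where it was at the start of the episode below 0.01 m), for 0.1 s.
2. the carriage rests against the end stop (within 4 mm) with the button still down (value of joint button above 0.003 m and y of bumper_face in the frame of stop_face above -0.004 m), for 0.2 s.
At the end, for the whole second after the job is handed in: The carriage's bumper is within 4 mm of the end stop and at rest (under 5 mm/s), the button is up again (within 1 mm), and every bystander is within 20 mm of where it began (y of bumper_face in the frame of stop_face above -0.004 m and velocity of joint carriage between -0.005 and 0.005 m/s and value of joint button below 0.001 m and distance of each of reagent, wash_jar, beaker, stopper, cork_ring, ice_bowl, spatula from where it was at the start of the episode below 0.02 m); the robot touches nothing.
It fails at once if the button comes up (under 1 mm) once the carriage has moved 10 mm and is still more than 6 mm from the stop (value of joint button below 0.001 m and distance of bumper_face from where it was at the start of the episode above 0.01 m and y of bumper_face in the frame of stop_face below -0.006 m).
It fails at once if the carriage is slammed along (over 0.3 m/s) (velocity of joint carriage above 0.3 m/s).
It fails at once if a bystander is pushed, lifted or carried more than 20 mm (distance of any of reagent, wash_jar, beaker, stopper, cork_ring, ice_bowl, spatula from where it was at the start of the episode above 0.02 m).
It also fails if it takes over 35 s, if anything falls off the work surface, if the arm or the gripper's body presses on something with over 40 N, if the wrist force passes 120 N, or if a joint passes its speed limit or range.

## Working session

There is one attempt and no reset: what is moved stays moved. The work goes in short steps, Python scripts to look and compute and a shell command to move; the robot and the scene stay as the last step left them, time stands still between calls to the robot, and variables do not carry over. Pictures are saved under pics/ and viewed, and the job is handed in when it is done.

```bash
mkdir -p pics; ls
python3 - <<'E'
from cell import robot
import cv2
o=robot.observe();print(o)
for n in("top","side","wrist"):
    c=robot.calibration(n);print(n,c)
    cv2.imwrite(f"pics/{n}0.png",robot.read_camera(n)[:,:,::-1])
E
```

```text
pics
{'time': 0.0, 'qpos': array([-1.48797513e+00,  3.42722315e-01,  1.52498518e+00, -7.36866732e-06,
        1.27536714e+00, -1.46004591e-01]), 'qvel': array([-0.00014008,  0.00094017,  0.00084066, -0.00030781, -0.00010121,
        0.00088656]), 'joint_efforts': array([ 1.04223553e-03, -4.31238163e+01, -2.44219315e+01,  7.18867988e-02,
        5.59753203e-02, -1.13339490e-04]), 'tool_pos': array([ 0.11907298, -0.51092521,  0.22605627]), 'tool_rot': array([-1.57226356e+00,  2.08636419e-04, -2.91276487e+00]), 'contact_force': array([0.19835612, 0.15686896, 0.7538102 ]), 'torque': array([-0.0120942 ,  0.00450118, -0.00883684]), 'opening': 0.09185221404118836}
top {'intrinsics': array([[530.76268336,   0.        , 274.78035497],
       [  0.        , 530.76268336, 208.45587198],
       [  0.        ,   0.        ,   1.        ]]), 'pose': array([[ 0.00391036, -0.99417471,  0.10770955,  0.44546986],
       [-0.99934695, -0.00775428, -0.03529215,  0.08954001],
       [ 0.03592177, -0.1075012 , -0.9935558 ,  1.08748849],
       [ 0.        ,  0.        ,  0.        ,  1.        ]])}
side {
[... 248 characters left out ...]
1555675e-01],
       [-3.25679605e-02, -5.16835225e-01,  8.55465183e-01,
        -7.06973973e-01],
       [ 2.07535952e-02, -8.56084386e-01, -5.16419222e-01,
         5.64044991e-01],
       [ 0.00000000e+00,  0.00000000e+00,  0.00000000e+00,
         1.00000000e+00]])}
wrist {'intrinsics': array([[348.95854869,   0.        , 278.34288757],
       [  0.        , 348.95854869, 211.9450611 ],
       [  0.        ,   0.        ,   1.        ]]), 'pose': array([[ 0.22747102, -0.93149055, -0.28387021,  0.19687689],
       [-0.97378388, -0.21800303, -0.06495873, -0.49333898],
       [-0.00137613,  0.29120446, -0.95665985,  0.38399804],
       [ 0.        ,  0.        ,  0.        ,  1.        ]])}
```

View pics/top0.png

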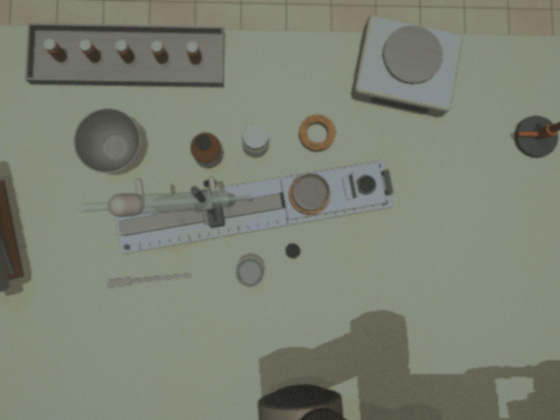

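View pics/side0.png

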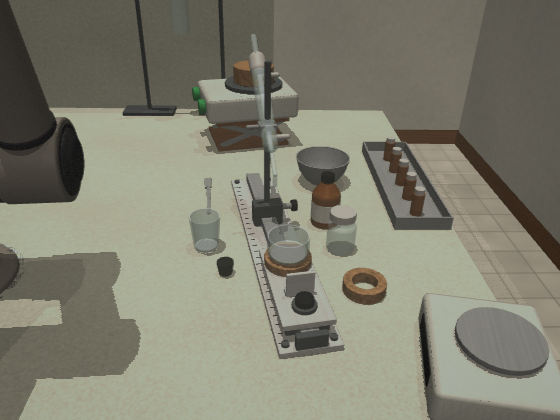

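View pics/wrist0.png

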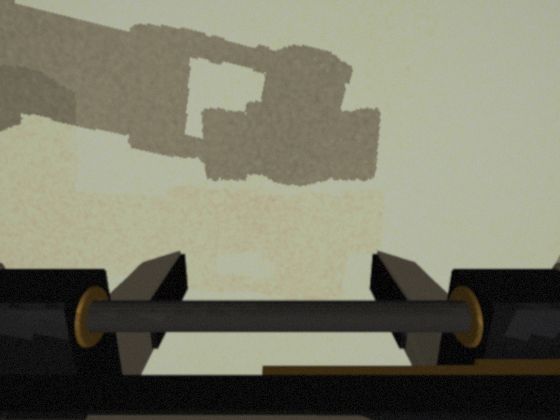

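```bash
python3 - <<'E'
import cv2
a=cv2.imread("pics/top0.png");cv2.imwrite("pics/t1.png",cv2.resize(a[150:260,110:400],(783,297),interpolation=2))
b=cv2.imread("pics/side0.png");cv2.imwrite("pics/s1.png",cv2.resize(b[170:360,180:400],(695,600),interpolation=2))
E
cat > h.py <<'E'
import numpy as np
from cell import robot
def ray(n,u,v):
    c=robot.calibration(n);K=c["intrinsics"];P=c["pose"]
    d=P[:3,:3]@np.linalg.solve(K,[u,v,1.]);return P[:3,3],d
def onz(n,u,v,z):
    o,d=ray(n,u,v);return o+d*(z-o[2])/d[2]
def two(a,b):
    A=[];B=[]
    M=np.zeros((3,3));r=np.zeros(3)
    for n,u,v in(a,b):
        o,d=ray(n,u,v);d=d/np.linalg.norm(d);Q=np.eye(3)-np.outer(d,d);M+=Q;r+=Q@o
    return np.linalg.solve(M,r)
def proj(n,p):
    c=robot.calibration(n);q=np.linalg.inv(c["pose"])@[*p,1];q=c["intrinsics"]@q[:3];return q[:2]/q[2]
E
```

```text
(no output)
```

View pics/t1.png

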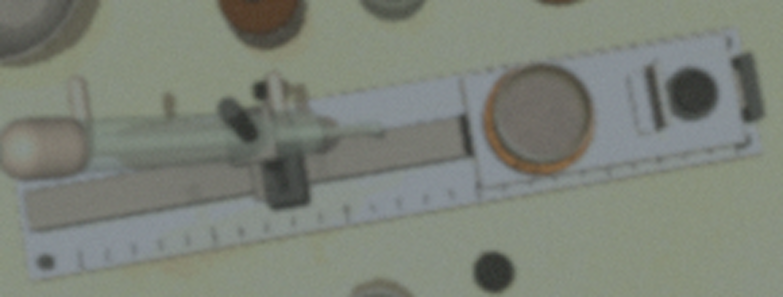

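View pics/s1.png

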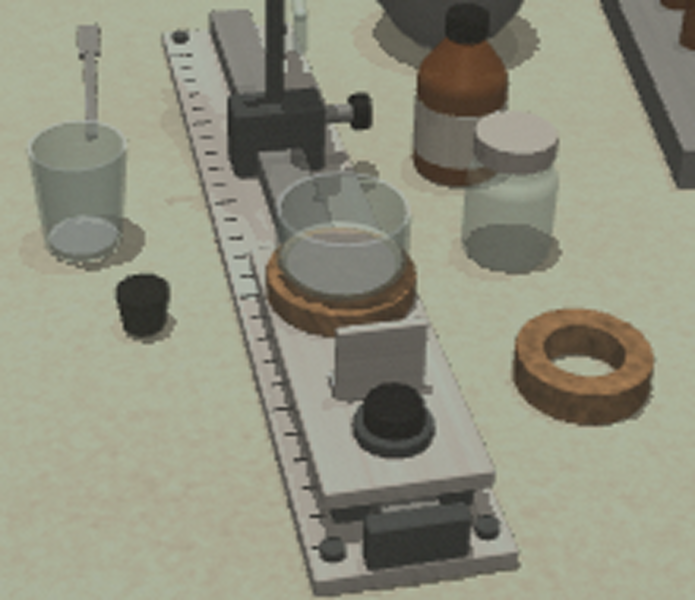

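Run:
```python
from h import *
T=lambda u,v:("top",110+u/2.7,150+v/2.7)
S=lambda u,v:("side",180+u/3.159,170+v/3.159)
print("btn top",onz(*T(693,92),.066),"side",onz(*S(394,397),.066),two(T(693,92),S(394,397)))
a=onz(*T(33,278),.012);b=onz(*T(760,153),.012);d=a-b;print("edge",a,b,np.linalg.norm(d),np.degrees(np.arctan2(d[1],d[0])))
a=onz(*T(30,230),.032);b=onz(*T(470,156),.032);d=a-b;print("rail edge",np.degrees(np.arctan2(d[1],d[0])))
a=onz(*T(478,190),.046);b=onz(*T(752,143),.046);d=a-b;print("deck",np.linalg.norm(d),np.degrees(np.arctan2(d[1],d[0])))
print("dish",onz(*T(542,112),.102))
a=onz(*S(163,35),.012);b=onz(*S(316,588),.012);d=a-b;print("sedge",a,b,np.linalg.norm(d),np.degrees(np.arctan2(d[1],d[0])))
# stop block
print("stop front bottom/top corners", [onz(*S(*p),.06) for p in((235,105+5),(323,112-15))])
for nm,p,z in(("stopblk",(285,170),.06),):print(nm,onz(*T(*p),z))
```

```text
btn top [ 0.60565599 -0.12667828  0.066     ] side [ 0.60629339 -0.12624091  0.066     ] [ 0.60593588 -0.12662409  0.06627517]
edge [0.4701238  0.35637134 0.012     ] [ 0.56763572 -0.18879907  0.012     ] 0.5538224949117687 100.14097306667482
rail edge 100.0308593306955
deck 0.20567659110171688 100.14271043526374
dish [ 0.58492848 -0.01298378  0.102     ]
sedge [0.46874262 0.35221098 0.012     ] [ 0.56772173 -0.19593095  0.012     ] 0.5570066760331711 100.23571771376233
stop front bottom/top corners [array([0.52604261, 0.15763508, 0.06      ]), array([0.58252648, 0.1744633 , 0.06      ])]
stopblk [0.54717242 0.16790618 0.06      ]
```

```bash
python3 -m crank '{"xyz":[[-1,0,-0.5],[-2,0,-1],[-3,0,-1.5],[-3.5,0,-1.7],[-3.5,0,-1.7],[-3.5,0,-1.7],[-3.5,0,-1.7],[-3.5,0,-1.7],[-3.5,0,-1.7],[-3.5,0,-1.7],[-3.5,0,-1.7],[-3.5,0,-1.7],[-3.5,0,-1.7],[-3.5,0,-1.7],[-3.5,0,-1.7],[-3.5,0,-1.7],[-3.2,0,-1.4],[-3,0,-1.4],[-2,0,-1],[0,0,0]],"roll":[0,0,0,0,0,0,0,0,0,0,0,0,0,0,0,0,0,0,0,0]}' 1 20 && python3 -m crank '{"xyz":[[0,0,0],[0,0,0],[0,0,0],[0,0,0],[0,0,0],[0,0,0],[0,0,0],[0,0,0],[0,0,0],[0,0,0],[0,0,0],[0,0,0],[0,0,0]],"roll":[4,8,8,8,8,8,8,8,8,8,8,6,3]}'
python3 - <<'E'
from h import *
import cv2
o=robot.observe();print(o["time"],o["qpos"],o["tool_pos"],o["tool_rot"],np.degrees(o["tool_rot"][2]),o["opening"],o["contact_force"])
cv2.imwrite("pics/w2.png",robot.read_camera("wrist")[:,:,::-1]);cv2.imwrite("pics/s2.png",robot.read_camera("side")[:,:,::-1])
E
```

```text
time: 2.15
tool_pos: [0.6363, -0.0913, 0.2258]
tool_rot: [-1.572, -0.0, -2.909]
contact_force: [-0.0, 0.1, -0.2]
opening: 0.0007
time: 3.45
tool_pos: [0.6341, -0.0946, 0.2267]
tool_rot: [-1.57, -0.0, 1.743]
contact_force: [0.1, -0.1, -0.1]
opening: 0.0003
3.45 [-2.67338524e-01  5.61521646e-01  1.16990090e+00 -2.48311655e-04
  1.41086473e+00  2.70201431e+00] [ 0.63414244 -0.09455535  0.2266767 ] [-1.57006343e+00 -7.37918774e-05  1.74307575e+00] 99.87088399265282 0.00027163908280668626 [ 0.0920371  -0.12824153 -0.06764914]
```

View pics/w2.png

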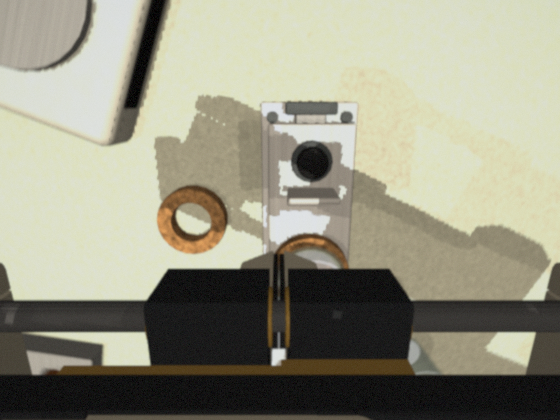

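View pics/s2.png

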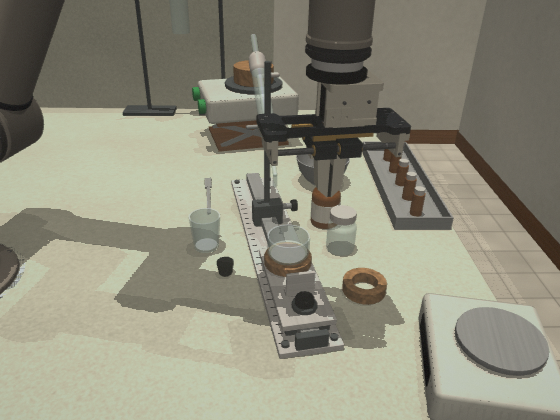

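Run:
```python
from h import *
import cv2
a=cv2.imread("pics/w2.png")
cv2.imwrite("pics/w2c.png",cv2.resize(a[90:310,200:400],(600,660),interpolation=2)[:600])
b=onz("wrist",313,160.5,.066);print(b)
o=robot.observe();y=o["tool_rot"][2];p=o["tool_pos"]
u=np.array([np.cos(np.radians(100.1)),np.sin(np.radians(100.1)),0])
for B in(b,np.array([.606,-.1265,.066])):
    t=B+u*.008;d=t-p
    print("tool x,z cm",100*(d[0]*np.cos(y)+d[1]*np.sin(y)),100*(-d[0]*np.sin(y)+d[1]*np.cos(y)), "down",-d[2]*100)
```

```text
[ 0.60926233 -0.13071903  0.066     ]
tool x,z cm -2.3261653247828304 3.0941920170491426 down 16.07036423426444
tool x,z cm -1.8537481350309273 3.3416842521583985 down 16.07036423426444
```

View pics/w2c.png

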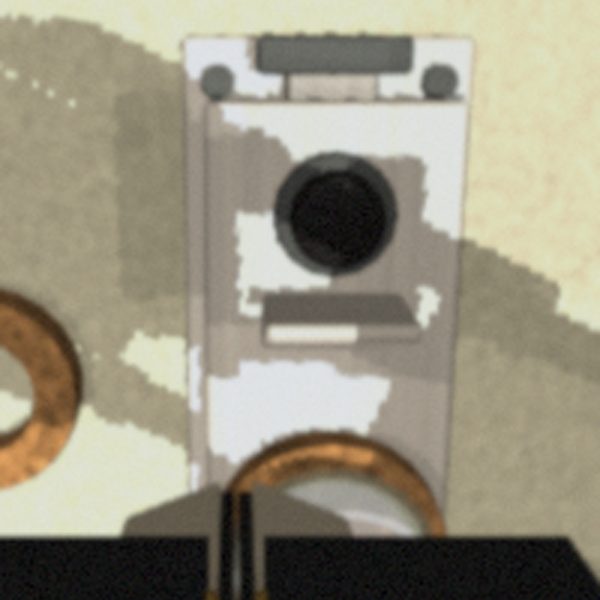

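```bash
python3 -m crank '{"xyz":[[-1,0,1],[-1,0,1.2],[0,1,1],[0,3,0],[0,3,0],[0,2.7,0],[0,2,0],[0,0,0]],"roll":[0,0,0,0,0,0,0,0]}'
python3 - <<'E'
from h import *
import cv2
o=robot.observe();print(o["time"],o["tool_pos"],o["tool_rot"])
cv2.imwrite("pics/w3.png",robot.read_camera("wrist")[:,:,::-1])
s=robot.read_camera("side")[:,:,::-1];cv2.imwrite("pics/s3.png",cv2.resize(s[170:360,180:400],(695,600),interpolation=2))
p=o["tool_pos"];print(proj("wrist",p),proj("side",p))
b=[.606,-.1265,.066];print(proj("wrist",b))
E
```

```text
time: 4.35
tool_pos: [0.6042, -0.1203, 0.1068]
tool_rot: [-1.565, -0.003, 1.747]
contact_force: [-0.6, -0.5, -0.7]
opening: 0.0004
4.35 [ 0.60422862 -0.12032585  0.1068186 ] [-1.56501127 -0.00272318  1.74684723]
[284.56611359 269.78591629] [304.28247578 271.9035779 ]
[282.40452253 230.55006051]
```

View pics/w3.png

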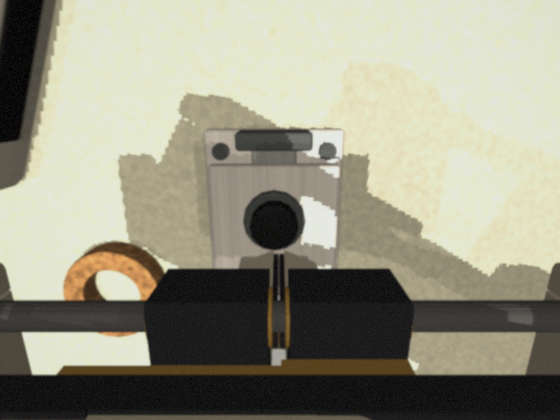

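View pics/s3.png

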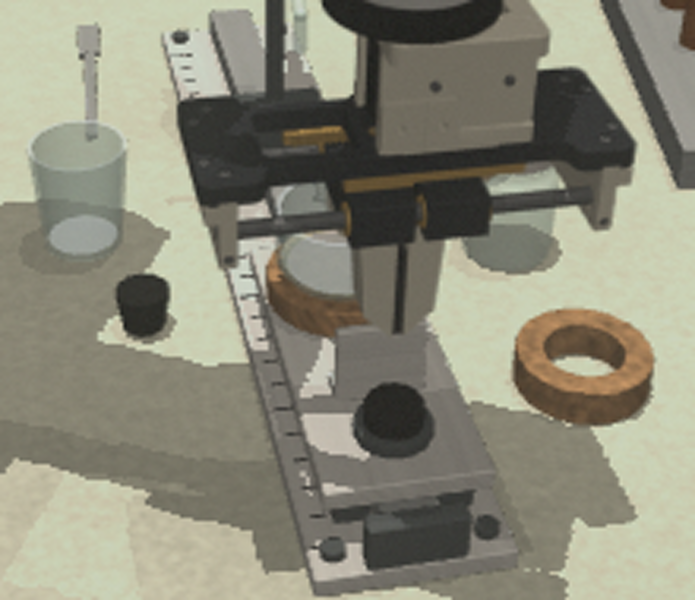

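Run:
```python
from h import *
import cv2
S=lambda u,v:("side",180+u/3.159,170+v/3.159)
print("collar side",onz(*S(394,424),.054))
o=robot.observe();print(o["tool_pos"],o["tool_rot"]);p=o["tool_pos"]
w=robot.read_camera("wrist")
cv2.imwrite("pics/w4.png",cv2.resize(w[170:310,190:370,::-1],(720,560),interpolation=2))
u=np.array([np.cos(np.radians(100.1)),np.sin(np.radians(100.1)),0])
print(proj("wrist",[.606,-.1265,.066]),proj("wrist",p),proj("wrist",p-.0095*u))
g=cv2.cvtColor(w,cv2.COLOR_RGB2GRAY)[180:254,225:325];m=(g<45).astype(np.uint8)
n,l,st,c=cv2.connectedComponentsWithStats(m);print([(s[4],s[:4],x+[225,180]) for s,x in zip(st,c) if s[4]>50])
```

```text
collar side [ 0.60641899 -0.13194103  0.054     ]
[ 0.60663712 -0.12067923  0.11030227] [-1.57077617e+00  2.65474513e-04  1.74679109e+00]
[283.54807623 230.31449608] [281.34245394 270.97960435] [281.4004495  253.48951191]
[(np.int32(5549), array([  0,   0, 100,  74], dtype=int32), array([273.37123806, 214.08037484])), (np.int32(1848), array([29, 20, 48, 48], dtype=int32), array([277.88690476, 223.80357143]))]
```

View pics/w4.png

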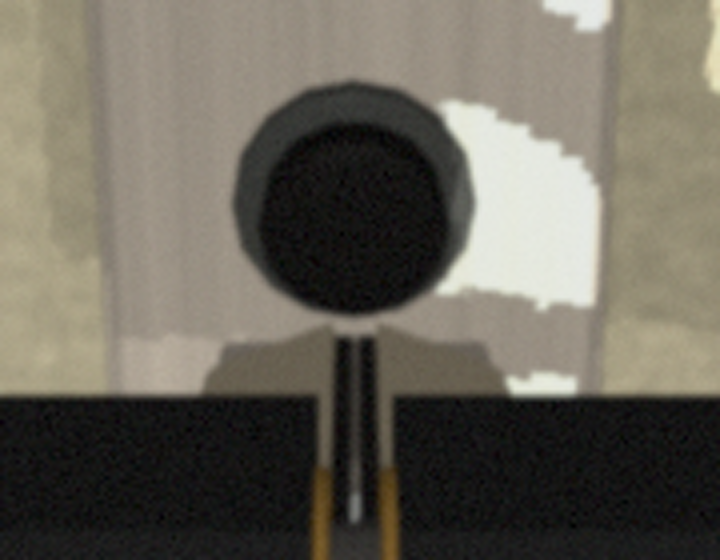

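```bash
python3 -m crank '{"xyz":[[0,1,0],[0,1,0],[0,1,0],[0,0.7,0],[0,0.3,0],[0,0.2,0],[0,0.2,0],[0,0,0],[0,0,0]],"roll":[0,0,0,0,0,0,0,0,0]}'; python3 -m crank '{"xyz":[[0,0.2,0],[0,0.2,0],[0,0.1,0],[0,0,0],[0,0,0]],"roll":[0,0,0,0,0]}'
```

```text
time: 5.4
tool_pos: [0.6072, -0.1198, 0.0663]
tool_rot: [-1.571, 0.0, 1.747]
contact_force: [-1.2, 1.1, 2.8]
opening: 0.0004
time: 5.9
tool_pos: [0.6072, -0.1198, 0.0609]
tool_rot: [-1.571, 0.0, 1.747]
contact_force: [-1.3, 0.6, 5.3]
opening: 0.0004
```

```bash
python3 -m crank '{"xyz":[[0,0.05,0],[0.2,0,0],[0.3,0,0],[0.3,0,0],[0.3,0,0],[0.3,0,0],[0.3,0,0],[0.3,0,0],[0.3,0,0],[0.3,0,0],[0,0,0]],"roll":[0,0,0,0,0,0,0,0,0,0,0]}'
python3 - <<'E'
from h import *
import cv2
w=robot.read_camera("wrist");cv2.imwrite("pics/w5.png",w[:,:,::-1])
s=robot.read_camera("side")[:,:,::-1];cv2.imwrite("pics/s5.png",cv2.resize(s[170:360,180:400],(695,600),interpolation=2))
print(robot.observe()["contact_force"],robot.observe()["tool_pos"])
E
```

```text
time: 7.0
tool_pos: [0.6026, -0.0943, 0.0605]
tool_rot: [-1.571, 0.001, 1.747]
contact_force: [-1.2, 0.3, 5.6]
opening: 0.0005
[-1.34643842  0.22884636  5.40796521] [ 0.60257755 -0.09430236  0.06051682]
```

View pics/w5.png

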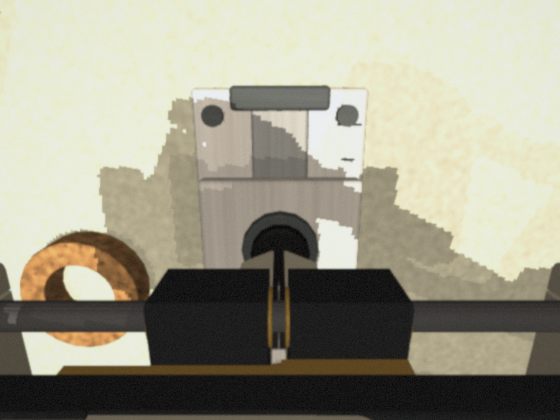

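View pics/s5.png

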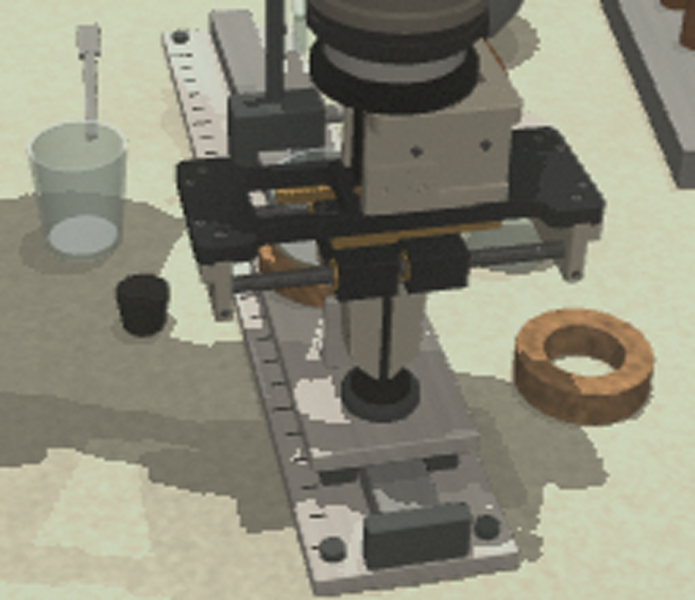

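```bash
python3 -m crank '{"xyz":[[0.3,0,0],[0.5,0,0],[0.5,0,0],[0.5,0,0],[0.5,0,0],[0.5,0,0],[0.5,0,0],[0.5,0,0],[0.5,0,0],[0.5,0,0],[0.5,0,0],[0.5,0,0],[0.3,0,0],[0.3,0,0],[0.3,0,0],[0,0,0]],"roll":[0,0,0,0,0,0,0,0,0,0,0,0,0,0,0,0]}'
python3 - <<'E'
from h import *
import cv2
s=robot.read_camera("side")[:,:,::-1];cv2.imwrite("pics/s6.png",cv2.resize(s[120:360,180:420],(600,600),interpolation=2))
t=robot.read_camera("top")[:,:,::-1];cv2.imwrite("pics/t6.png",cv2.resize(t[130:270,110:400],(783,378),interpolation=2))
E
```

```text
time: 8.7
tool_pos: [0.5907, -0.0282, 0.0605]
tool_rot: [-1.571, 0.0, 1.747]
contact_force: [-1.4, 0.6, 4.2]
opening: 0.0003
```

View pics/s6.png

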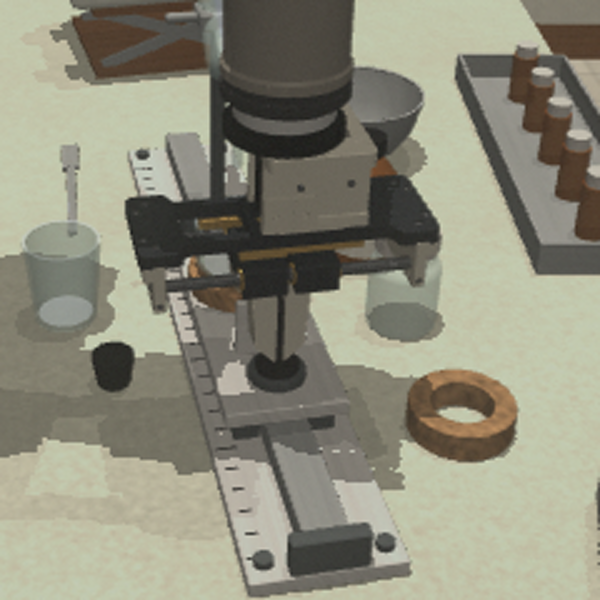

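View pics/t6.png

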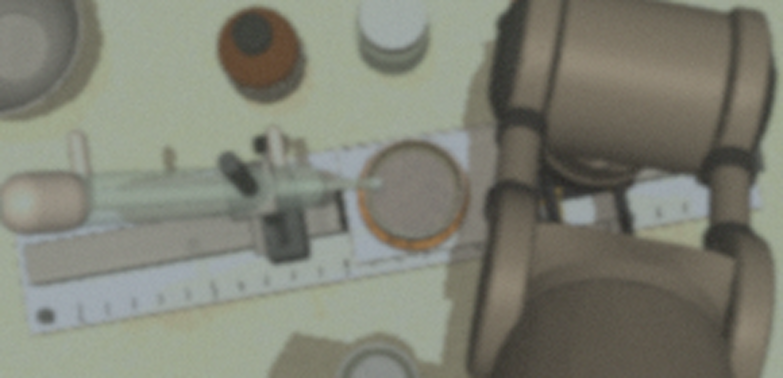

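```bash
python3 -m crank '{"xyz":[[0.2,0,0],[0.2,0,0],[0.2,0,0],[0.2,0,0],[0.2,0,0],[0.2,0,0],[0.2,0,0],[0.2,0,0],[0,0,0]],"roll":[0,0,0,0,0,0,0,0,0]}'
python3 - <<'E'
from h import *
import cv2
print(robot.observe()["qpos"])
t=robot.read_camera("top")[:,:,::-1];cv2.imwrite("pics/t7.png",cv2.resize(t[170:250,190:330],(770,440),interpolation=2))
E
```

```text
time: 9.7
tool_pos: [0.5879, -0.0127, 0.0604]
tool_rot: [-1.571, 0.001, 1.747]
contact_force: [-2.3, -0.8, 6.1]
opening: 0.0004
[-1.51578464e-01  6.27526883e-01  1.54831507e+00 -6.86843907e-04
  9.65537381e-01  2.81381516e+00]
```

View pics/t7.png

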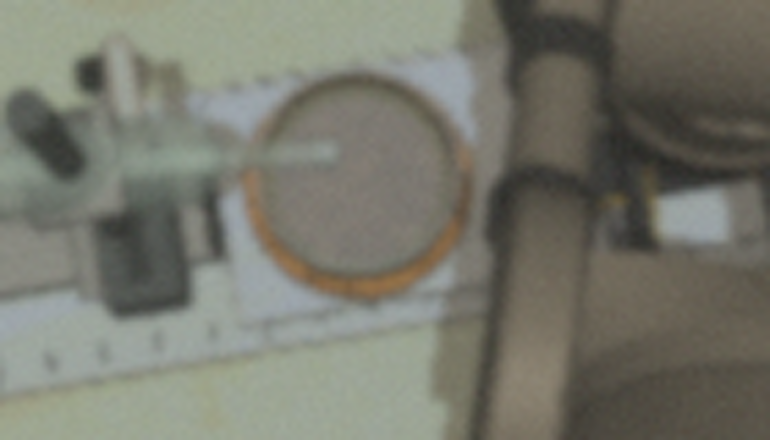

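```bash
for i in 1; do python3 -m crank '{"xyz":[[0.1,0,0],[0.1,0,0],[0.1,0,0],[0.1,0,0],[0.1,0,0],[0,0,0]],"roll":[0,0,0,0,0,0]}'; done; python3 -m crank '{"xyz":[[0.1,0,0],[0.1,0,0],[0.1,0,0],[0,0,0]],"roll":[0,0,0,0]}'
python3 - <<'E'
from h import *
import cv2
t=robot.read_camera("top")[:,:,::-1];cv2.imwrite("pics/t8.png",cv2.resize(t[170:250,190:330],(770,440),interpolation=2))
E
```

```text
time: 10.35
tool_pos: [0.587, -0.008, 0.0604]
tool_rot: [-1.571, 0.001, 1.747]
contact_force: [-1.4, -0.9, 5.6]
opening: 0.0003
time: 10.75
tool_pos: [0.5865, -0.005, 0.0604]
tool_rot: [-1.571, 0.001, 1.747]
contact_force: [-1.7, -0.2, 5.7]
opening: 0.0002
```

View pics/t8.png

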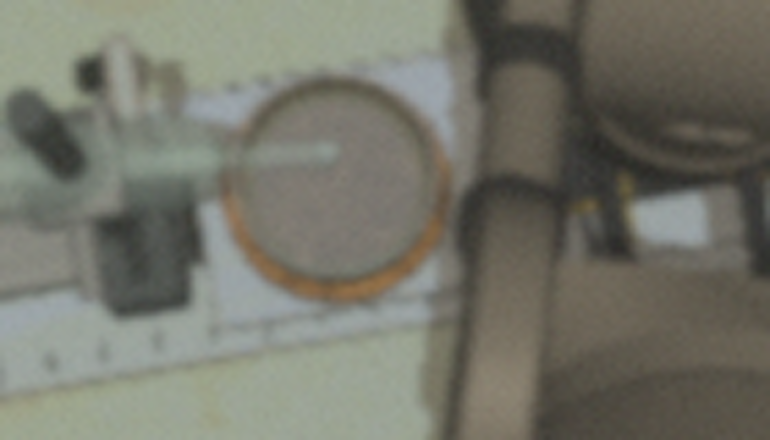

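```bash
python3 -m crank '{"xyz":[[0.1,0,0],[0.1,0,0],[0.1,0,0],[0.1,0,0],[0,0,0]],"roll":[0,0,0,0,0]}';python3 -m crank '{"xyz":[[0.1,0,0],[0.1,0,0],[0.1,0,0],[0.1,0,0],[0,0,0]],"roll":[0,0,0,0,0]}'
python3 - <<'E'
from h import *
import cv2
t=robot.read_camera("top")[:,:,::-1];cv2.imwrite("pics/t9.png",cv2.resize(t[170:250,190:330],(770,440),interpolation=2))
E
```

```text
time: 11.3
tool_pos: [0.5863, -0.0017, 0.0606]
tool_rot: [-1.572, 0.002, 1.747]
contact_force: [-0.7, -3.2, 5.2]
opening: 0.0002
time: 11.8
tool_pos: [0.5861, 0.0022, 0.0608]
tool_rot: [-1.573, 0.002, 1.747]
contact_force: [-0.6, -2.9, 4.7]
opening: 0.0004
```

View pics/t9.png

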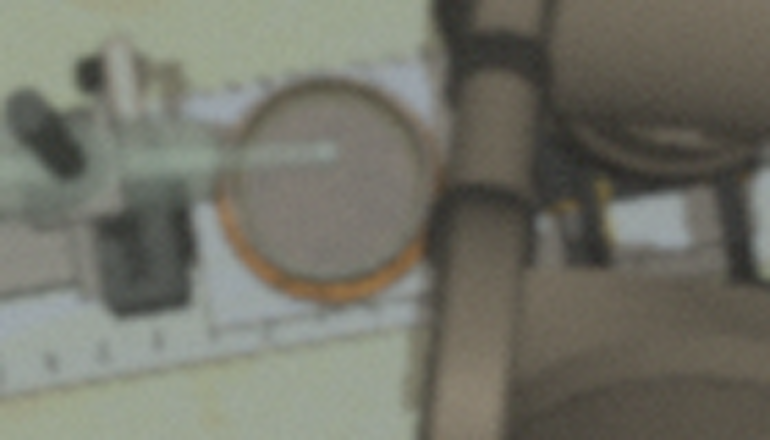

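```bash
python3 -m crank '{"xyz":[[0.1,0,0],[0.1,0,0],[0,0,0]],"roll":[0,0,0]}';python3 -m crank '{"xyz":[[0.1,0,0],[0.1,0,0],[0,0,0]],"roll":[0,0,0]}'
```

```text
time: 12.15
tool_pos: [0.5858, 0.0042, 0.0608]
tool_rot: [-1.573, 0.002, 1.747]
contact_force: [1.2, -2.8, 5.0]
opening: 0.0005
time: 12.45
tool_pos: [0.5858, 0.0044, 0.0609]
tool_rot: [-1.573, 0.005, 1.747]
contact_force: [1.3, -10.6, 5.2]
opening: 0.0003
```

```bash
python3 -m crank '{"xyz":[[0,0,0],[0,0,0],[0,0,0],[0,-0.2,0],[0,-0.2,0],[0,-0.2,0],[0,-0.3,0],[0,-0.3,0],[0,0,0],[-0.2,0,0],[-0.3,0,0],[0,-0.3,0],[0,-1,0],[0,-1,0],[0,-2,0],[0,-3,0],[0,-3,0],[0,0,0]],"roll":[0,0,0,0,0,0,0,0,0,0,0,0,0,0,0,0,0,0]}'
python3 -m crank '{"xyz":[[-1,0,0],[-2,0,0],[-3,0,0],[-4,0,0],[-4,0,0],[-4,0,0],[-3,0,0],[-2,0,0],[-1,0,0],[0,0,0],[0,0,0]],"roll":[0,0,0,0,0,0,0,0,0,0,0]}'
python3 - <<'E'
from h import *
import cv2
t=robot.read_camera("top")[:,:,::-1];cv2.imwrite("pics/t10.png",t);cv2.imwrite("pics/t10c.png",cv2.resize(t[160:250,190:330],(770,495),interpolation=2))
s=robot.read_camera("side")[:,:,::-1];cv2.imwrite("pics/s10.png",s)
cv2.imwrite("pics/s10c.png",cv2.resize(s[170:330,200:380],(675,600),interpolation=2))
E
```

```text
time: 14.25
tool_pos: [0.5878, 0.0023, 0.181]
tool_rot: [-1.58, 0.003, 1.748]
contact_force: [-0.8, -0.5, 0.2]
opening: 0.0003
time: 15.35
tool_pos: [0.627, -0.2332, 0.1746]
tool_rot: [-1.57, -0.001, 1.748]
contact_force: [0.5, 0.5, -0.9]
opening: 0.0005
```

View pics/t10.png

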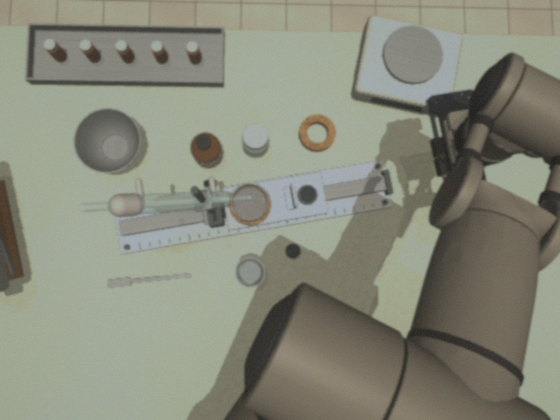

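View pics/s10c.png

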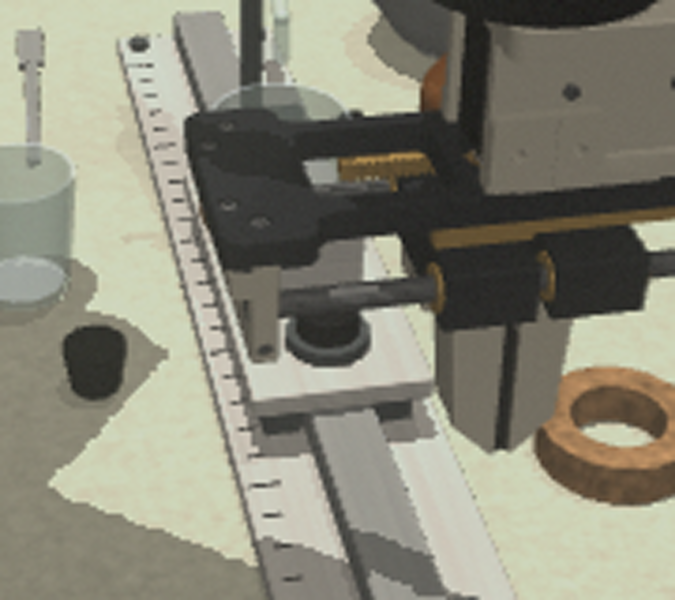

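View pics/t10c.png

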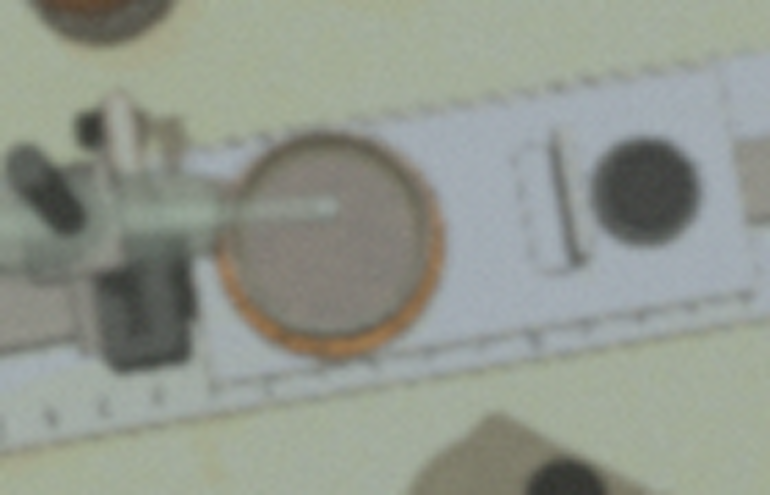

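```bash
python3 -m crank '{"xyz":[[-1,-1,0],[-1,-3,0],[-1,-4,0],[-1,-4,0],[0,-3,0],[0,-1,0],[0,0,0],[0,0,0]],"roll":[0,0,0,0,0,0,0,0]}'
python3 - <<'E'
from h import *
import cv2
s=robot.read_camera("side")[:,:,::-1]
cv2.imwrite("pics/s11c.png",cv2.resize(s[170:330,200:380],(675,600),interpolation=2))
E
```

```text
time: 16.25
tool_pos: [0.6342, -0.2724, 0.3332]
tool_rot: [-1.568, -0.002, 1.748]
contact_force: [0.1, -1.1, 0.5]
opening: 0.0007
```

View pics/s11c.png

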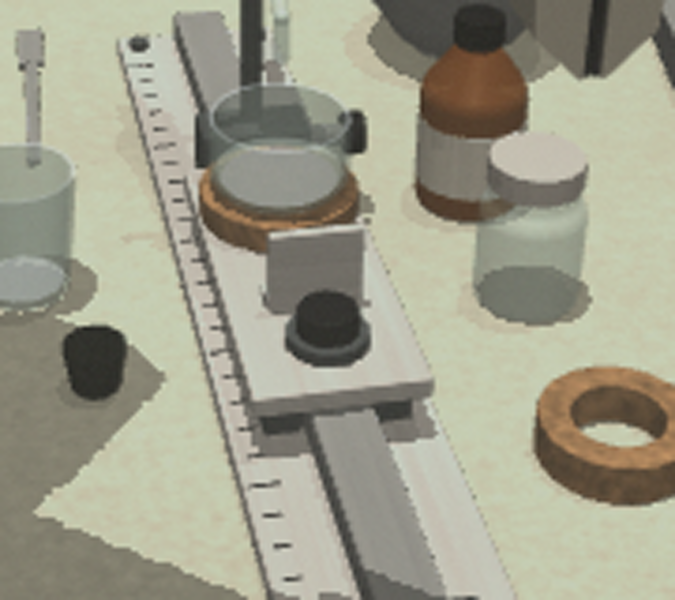

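The button stands fully up at about (328,318) in the crop. The carriage has stayed at the stop and the ware looks unmoved.

```bash
python3 -c "
from cell import robot
print(robot.hand_in())"
```

```text
the job is handed in; nothing more can be done
None
```

I pressed the lock button about 5.5 mm down with the closed fingertips and kept it down while sliding the carriage at up to about 0.05 m/s to the end stop. I then lifted off so the button could spring up, moved the hand away, and handed the job in at about 16 s of the 35 s allowed.

**Checks**
- **At the stop:** with the finger against the tab, the force rose to about 10.6 N and the carriage no longer moved. The last top view shows it in the same place after release.
- **Button:** the last side view shows it fully up.
- **Bystanders:** they look unmoved in the last pictures; I compared these by eye and did not measure them.
- **Hand:** it is clear of everything, with force readings near zero.

**Disagreements and limits**
- **Button position:** the wrist camera put the button about 3–5 mm further back along the rail than the top and side cameras did. I used a position in between, and it still pressed well.
- **Bumper gap:** the stop block hides the contact in the top view, so I judged it from force and lack of motion rather than measuring it.

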